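# Hook up a lathe's belt spring with a puller

### The arm

A 7-joint arm with a two-finger parallel gripper is mounted at the origin on the work surface. World frame = base frame: x ahead of the robot, y to its left, z up, the work surface at z = 0. Lengths are in mm, angles in rad, forces in N, time in s.
With the tool pointing down it reaches from about 400 to 875 mm from the base axis. Payload 4.4 kg.
Tool frame: the origin (TCP) lies on the centre line of the jaws, within the pads' length; the fingertips stand ctrl.nose_length ahead of it and the grasp point (between the pads) lies 6 mm ahead of it (ctrl.nose_length is the distance from the TCP to the fingertips, in mm); z points along the fingers, y is the direction in which the jaws open and shut (so a half turn about z gives the same grasp; the last joint's range is limited). The gripper opens to 85 mm and grips with 20 to 120 N. Pads are 22 mm wide; open, the fingers measure 114 mm over their backs; the gripper's body (76 mm by 85 mm) begins 54 mm behind the grasp point. The pads swing forward as they close: fully open they stand 13 mm farther back than shut.
Start: joints at [-1.415, 0.628, 0.038, 1.517, -0.027, 0.996, -0.02], TCP at [142.966, 634.096, 256.313] pointing down, gripper open.
Joint ranges: [-3.06, 3.06], [-0.37, 2.12], [-1.25, 1.32], [0.18, 2.47], [-1.1, 4.24], [0.23, 1.98], [-2.94, 2.94]. Speed limits (rad/s): [2.57, 2.57, 3.14, 3.14, 3.14, 3.14, 3.14].

### API

Orientations are given as [roll, pitch, yaw] about the fixed x, y, z axes, in that order (R = Rz(yaw) Ry(pitch) Rx(roll)).
In Python, from cell import ctrl, vision gives the robot as it stands. The module is installed in compiled form; this text tells all that it offers.
- The arm moves only by the shell command python3 -m inch 'ROWS'. ROWS is a JSON object of lists of equal length, an entry for each row: "travel": the shift along the tool's x, y, z in cm, a list of three; "twist": the turn about the tool's z in degrees; "fingers": the finger opening in cm, from 0 to 8.54. A call has exactly 10 rows; each row is the pose to reach, as a shift and turn from the pose commanded when the call began, along the tool's axes at that moment; what a row does not reach only later rows make up. A row lasts 1/12 s, in which the tool goes at most 41.7 mm and 7.16 degrees, less where a joint would pass 70% of its speed; a pose out of reach is approached as far as the arm can. A call with a gripper value outside its range is refused whole. The fingers move at their own pace and stop on an object; the grip force is fixed at half the most. Time passes only in rows, so rows that repeat a pose let the fingers close, or fill a call up. It gives the time, the measured TCP pose, the force and the opening at its end, in the units of the state.
- ctrl.read_state(): the state, without advancing time (a new reading comes with each control period).
- vision.get_image(name): name is "side" or "top" or "wrist"; returns a dict with "frame" (400x640x3 uint8, red, green, blue), "fx", "fy", "cx", "cy" (pixels), "position" and "orientation" of the camera in the world. Camera axes: x right, y down, z forward; pixel columns grow to the right and rows downward; lengths in mm; the calibration is good to about 2 mm. A picture is of the moment at which its call begins. There is no depth.
- ctrl.finish_job(): hands the job in, once; it reports no verdict.
The state is a dict: "clock": time; "qpos": joint angles; "qd": joint speeds; "tau": joint torques, N m; "eef_pos": TCP position; "tool_rot": TCP orientation; "force": force on the tool from outside, world axes, zero at the start; "torque": the same for the moment, N m; "width": finger opening in mm.
Only numpy, scipy, OpenCV 4.12 (cv2) and the standard library are available. Lean on these libraries where they do the work, as an engineer would, in place of code of your own. Each camera call takes 0.05 s, during which the arm holds its last target.

### The job

The belt-tension spring on the little bench lathe is hanging loose. Take the spring puller from its rack, put its prong through the ring at the spring's end, stretch the spring and bring its hook round the anchor post, easing it back until the post alone holds the spring; do not touch the spring with the gripper, let it snap back or disturb the things lying about. Then stand the puller back in the slot of its rack and leave it there.

Things in the scene. Friction and masses are not known exactly. Their poses are not given: they have to be found in the camera images.
- puller_grip (a point): Middle of the handle of the loose spring puller (180 g), z up along the handle. Wooden handle 28 x 28 mm, 64 mm tall, flat sides along this frame's x and y. Under it a steel collar disc 48 mm across, 6 mm thick (underside 38 mm below this point), then a straight prong on the same axis.
- puller_tip (a point): Centre of the 12 mm ball at the lower end of the puller's steel prong (8 mm thick), on the handle's axis, 108 mm below puller_grip and 70 mm below the collar's underside.
- puller: The spring puller as a whole, about 150 mm tall, standing upright in its rack at the start; origin on its axis at the collar's underside, z up.
- rack_slot (a point): The puller's place in its fixed dark steel rack: middle of the slot, on top of the rack plate (85 x 74 mm), 100 mm above the table. The slot is 22 mm wide, runs along this frame's x, is open at the -x end (robot's side) and closed 30 mm beyond this point. The prong hangs in the slot; the collar's underside rests on the plate.
- spring_swing: The loose steel coil spring, 28 mm thick, level, 35 mm above the lathe's black deck. Origin on its fixed upright pivot, 60 mm above the table; the spring runs from there along this frame's -y. It swings level about the pivot with light friction and stays where left. Slack, from the pivot: coil 15 to 85 mm, hook to 142 mm, ring to 176 mm. The anchor post stands on its -x side at the start.
- hook_seat (a point): Where the post's axis lies once the hook bears on it: on the spring's centre line, 129 mm from the pivot when slack. The hook is a level J of 6 mm wire, 22 mm wide inside, long leg on the spring's +x side, bend outermost, short leg on the -x side with its tip 17 mm nearer the pivot than this point. To get past the post this point must be drawn over 24 mm (best 35) beyond the post's axis, then swung in.
- pull_ring (a point): Centre of the level wire ring at the spring's outer end, inside diameter 28 mm, outside 40 mm, wire 6 mm; 27 mm farther out than hook_seat, 156 mm from the pivot when slack. When the puller pulls outward, its prong's axis is 10 mm farther out than this point.
- spring_end (a joint): Stretch of the spring in m: 0 slack, at most 0.09. Needs about 2.2 N + 110 N/m x stretch: 4 to 7 N when hooked on the post, 11 N at 0.08. Hook and ring move outward from the pivot by this much.
- anchor_post: Fixed upright bright steel post on the lathe's deck, 14 mm thick with an 18 mm head, top 80 mm above the table. Origin on its axis at its foot, on the deck, 25 mm above the table. It stands 147 to 170 mm from the spring's pivot; hooked, the spring points straight at it.
- lathe: The fixed lathe, origin on the table. Black deck 25 mm thick, from -85 to 135 mm along its x and -165 to 315 mm along its y. The spring's pivot is at x 0, y 120 mm; a red headstock box, x -60 to 70, y 185 to 305 mm, rises to 147 mm above the table with its knob.
- brush: Bystander: a hand brush, about 180 mm long, lying on the table.
- blank: Bystander: a wooden turning blank, 120 x 35 x 35 mm, lying on the table.
- oil_tin: Bystander: an aluminium can, 60 mm across and 100 mm tall, standing on the table.

How it is judged:
By the outcome, as a careful person would: the job done as asked, in the order asked, and still so for the second after the job is handed in, with the robot touching nothing.
It also fails if it takes over 59 s, if anything falls off the work surface, if the arm or the gripper's body presses on something with over 40 N, if the wrist force passes 120 N, or if a joint passes its speed limit or range.

## Working session

There is one attempt and no reset: what is moved stays moved. The work goes in short steps, Python scripts to look and compute and a shell command to move; the robot and the scene stay as the last step left them, time stands still between calls to the robot, and variables do not carry over. Pictures are saved under pics/ and viewed, and the job is handed in when it is done.

```bash
mkdir -p pics
cat > h.py <<'E'
import numpy as np,cv2
from cell import ctrl,vision
from scipy.spatial.transform import Rotation as R
def grab(n,tag):
    im=vision.get_image(n); f=np.array(im["frame"]); cv2.imwrite(f"pics/{tag}.png",f[:,:,::-1])
    np.savez(f"pics/{tag}.npz",frame=f,K=[im["fx"],im["fy"],im["cx"],im["cy"]],p=im["position"],o=im["orientation"]); return im
def load(tag): return dict(np.load(f"pics/{tag}.npz"))
def Rm(o):
    o=np.array(o); return o if o.shape==(3,3) else R.from_euler('xyz',o).as_matrix()
def ray(d,u,v):
    fx,fy,cx,cy=d["K"]; r=Rm(d["o"])@np.array([(u-cx)/fx,(v-cy)/fy,1]); return np.array(d["p"]),r/np.linalg.norm(r)
def onz(d,u,v,z):
    p,r=ray(d,u,v); return p+r*(z-p[2])/r[2]
def tri(*a):
    A=np.zeros((3,3));b=np.zeros(3)
    for d,u,v in a:
        p,r=ray(d,u,v);M=np.eye(3)-np.outer(r,r);A+=M;b+=M@p
    return np.linalg.solve(A,b)
def proj(d,P):
    fx,fy,cx,cy=d["K"];c=Rm(d["o"]).T@(np.array(P)-d["p"]);return fx*c[0]/c[2]+cx,fy*c[1]/c[2]+cy
E
python3 - <<'E'
from h import *
for n in("side","top","wrist"):
    im=grab(n,n+"0");print(n,im["fx"],im["cx"],im["cy"],im["position"],im["orientation"])
print(ctrl.nose_length,ctrl.read_state())
E
```

```text
side 382.7738438946458 315.04329769012355 201.925531013795 [ 91.71186702 393.408401   666.25661968] [-2.27202337  0.00616437 -2.52818641]
top 418.3088128769822 318.4916303200452 203.10861151545052 [ 302.30500213 -116.42865384 1210.60931773] [-2.97400275 -0.00807496 -1.56281312]
wrist 353.53179234803207 321.32727265936944 193.75194775404313 [ 67.42352237 650.25022725 372.18258016] [2.83530359e+00 1.69243393e-03 1.34842730e+00]
25.0 {'clock': 0.15, 'qpos': array([-1.4148164 ,  0.62915229,  0.03843343,  1.5181388 , -0.02702415,
        0.99630429, -0.01998024]), 'qd': array([ 0.00020241, -0.00275159,  0.00058195, -0.00256948,  0.00077366,
        0.00077087, -0.00045698]), 'tau': array([ 8.77925395e-04, -5.63792574e+01,  1.22765332e+00, -1.93648785e+01,
        1.12140627e-02,  7.45811180e-03,  1.17493335e-05]), 'eef_pos': array([142.83407707, 633.65886753, 255.58780072]), 'tool_rot': array([-3.14010674e+00, -2.07088310e-05,  2.91983143e+00]), 'force': array([1.13299031, 0.21354206, 0.4298134 ]), 'torque': array([0.02490397, 0.04301807, 0.00784521]), 'width': 85.37774686816124}
```

View pics/side0.png

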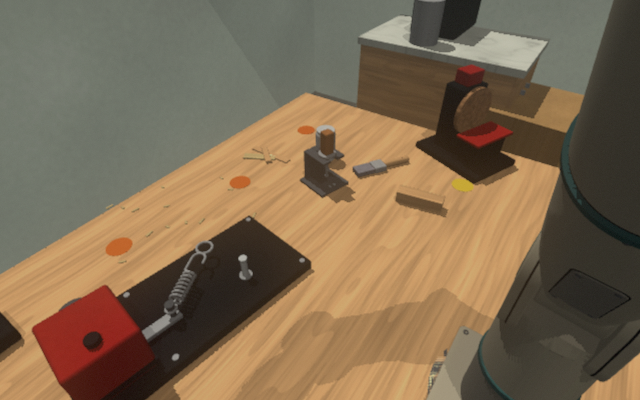

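View pics/top0.png

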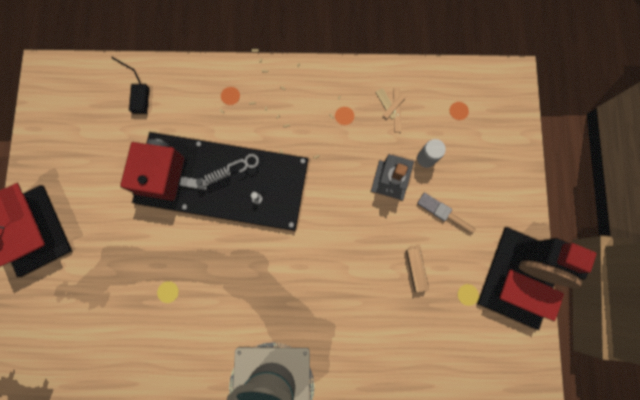

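View pics/wrist0.png

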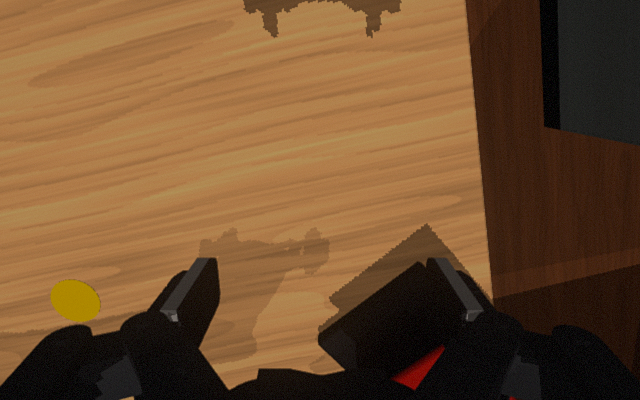

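Run:
```python
from h import *
t=load("top0");s=load("side0")
print(proj(t,[143,634,256]),proj(t,[0,0,0]),proj(t,[0,0,300]))
for n,uv,z in [("post",(257,199),80),("ring",(252,161),60),("pivot",(201,184),60),("grip",(401,171),138),("deckc1",(306,157),25),("deckc2",(295,229),25),("deckc3",(148,133),25)]:
    P=onz(t,*uv,z);print(n,P.round(1),np.array(proj(s,P)).round(1))
for tag,img,box in (("t","top0",(100,110,480,250)),("s1","side0",(100,200,330,360)),("s2","side0",(280,110,480,230))):
    f=cv2.imread(f"pics/{img}.png");x0,y0,x1,y1=box
    k=min(800/(x1-x0),600/(y1-y0));cv2.imwrite(f"pics/c_{tag}.png",cv2.resize(f[y0:y1,x0:x1],None,fx=int(k*2)/2,fy=int(k*2)/2,interpolation=cv2.INTER_CUBIC));print(tag,int(k*2)/2)
f=cv2.imread("pics/top0.png");cv2.imwrite("pics/c_t1.png",cv2.resize(f[120:240,120:320],None,fx=4,fy=4,interpolation=cv2.INTER_CUBIC))
cv2.imwrite("pics/c_t2.png",cv2.resize(f[130:210,360:460],None,fx=7,fy=7,interpolation=cv2.INTER_CUBIC))
```

```text
(np.float64(-30.706747334797683), np.float64(345.3790410948118)) (np.float64(271.3986918754265), np.float64(385.7955433038617)) (np.float64(256.1423008780581), np.float64(424.897738088235))
post [503.5  44.7  80. ] [249.9 256.9]
ring [616.3  65.3  60. ] [205.8 246.5]
pivot [548.3 205.8  60. ] [174.  307.5]
grip [ 571.8 -340.7  138. ] [327.6 140.5]
deckc1 [639.6 -86.7  25. ] [247.9 215.5]
deckc2 [427.7 -58.2  25. ] [310.2 259.5]
deckc3 [707.9 379.9  25. ] [ 44.  343.1]
t 2.0
s1 3.0
s2 4.0
```

View pics/c_t1.png

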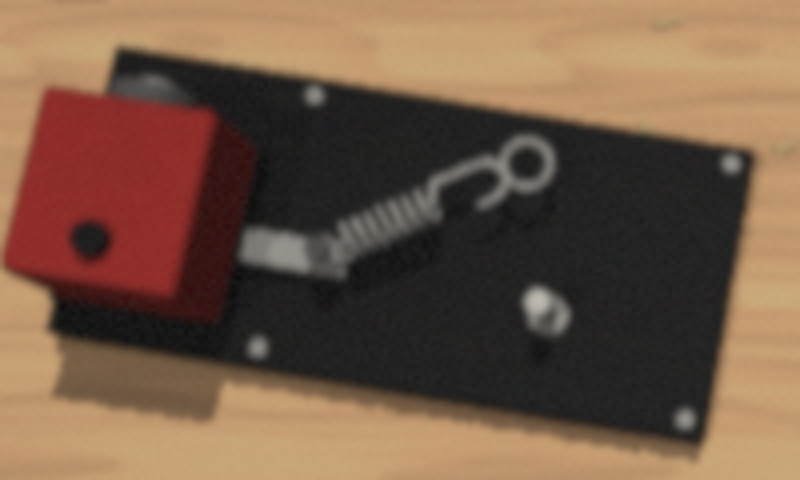

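View pics/c_t2.png

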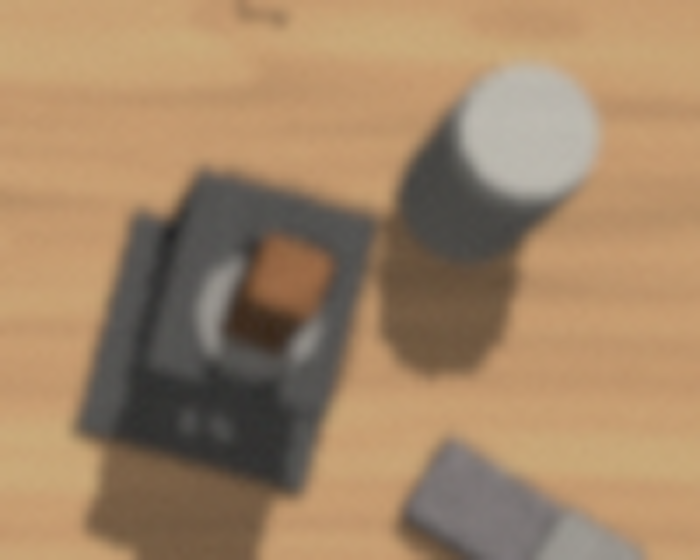

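View pics/c_s1.png

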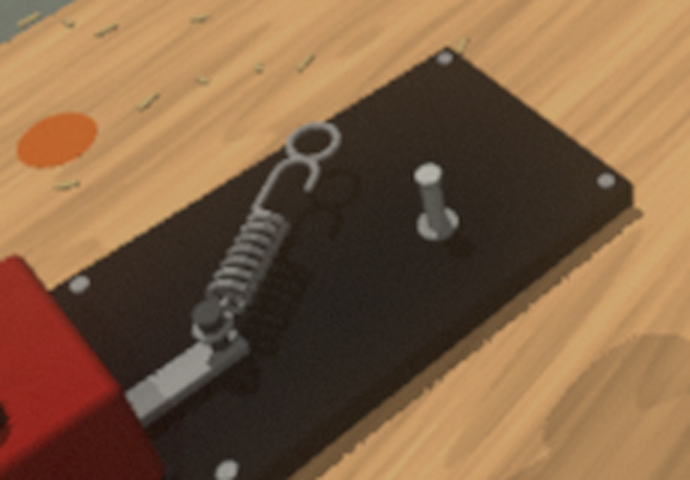

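View pics/c_s2.png

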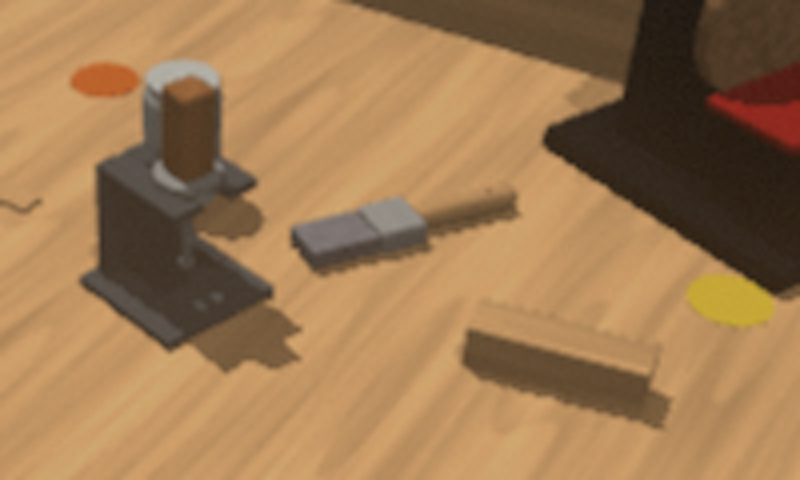

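Run:
```python
from h import *
t=load("top0");s=load("side0")
c=lambda o,k,u,v:(o[0]+(u+.5)/k-.5,o[1]+(v+.5)/k-.5)
T1=lambda u,v:c((120,120),4,u,v);T2=lambda u,v:c((360,130),7,u,v);S1=lambda u,v:c((100,200),3,u,v);S2=lambda u,v:c((280,110),4,u,v)
for n,a,b,z in [("ring",T1(527,163),S1(313,141),60),("post",T1(538,301),S1(428,174),80),("pivcap",T1(321,245),S1(209,310),75),("handle",T2(291,276),S2(188,90),170)]:
    print(n,tri((t,*a),(s,*b)).round(1),onz(t,*a,z).round(1),onz(s,*b,z).round(1))
for u,v in [(205,172),(378,218),(300,490)]: print("plate",onz(t,*T2(u,v),100).round(1))
for u,v in [(285,234),(335,262),(308,318),(250,290)]: print("h",onz(t,*T2(u,v),170).round(1))
for u,v in [(97,165),(150,140),(180,215),(255,182),(195,208),(230,195)]: print("plate side",onz(s,*S2(u,v),100).round(1))
for u,v in [(117,48),(752,152),(703,440)]: print("deck",onz(t,*T1(u,v),25).round(1))
for u,v in [(448,47),(632,187)]: print("deckS",onz(s,*S1(u,v),25).round(1))
```

```text
ring [618.6  67.5  59.9] [618.1  67.1  60. ] [619.1  67.8  60. ]
post [515.7  53.6  77.9] [514.9  53.   80. ] [514.7  55.   80. ]
pivcap [555.5 207.1  69.7] [553.9 205.2  75. ] [551.9 209.1  75. ]
handle [ 570.8 -335.   166. ] [ 569.  -334.5  170. ] [ 567.7 -329.   170. ]
plate [ 628.7 -316.4  100. ]
plate [ 610.7 -383.9  100. ]
plate [ 502.1 -350.5  100. ]
h [ 584.9 -332.7  170. ]
h [ 574.5 -350.8  170. ]
h [ 553.3 -340.3  170. ]
h [ 563.6 -319.4  170. ]
plate side [ 629.7 -311.9  100. ]
plate side [ 618.3 -358.7  100. ]
plate side [ 549.7 -294.3  100. ]
plate side [ 530.1 -355.1  100. ]
plate side [ 546.1 -306.6  100. ]
plate side [ 535.5 -332.5  100. ]
deck [712.2 377.7  25. ]
deck [637.7 -91.5  25. ]
deck [425.9 -59.3  25. ]
deckS [637.8 -88.9  25. ]
deckS [423.2 -52.7  25. ]
```

```bash
cat >> h.py <<'E'
def plan(dest,twist=0):
    s=ctrl.read_state();M=R.from_euler('xyz',s["tool_rot"]).as_matrix()
    print("now",s["eef_pos"].round(1),"rot",np.degrees(s["tool_rot"]).round(2),"w",round(float(s["width"]),1),"F",s["force"].round(1),"t",round(s["clock"],2),"q",s["qpos"].round(2))
    if dest is not None: print("tool cm",(M.T@(np.array(dest)-s["eef_pos"])/10).round(2))
E
python3 -m inch '{"travel":[[-1.5,-0.5,0],[-4.5,-1.4,0],[-8.5,-2.5,0],[-12.5,-3.7,0],[-16.5,-4.8,0],[-20.5,-6.0,0],[-24.5,-7.2,0],[-28.5,-8.4,0],[-32.5,-9.5,0],[-36.5,-10.7,0]],"twist":[0,0,0,0,0,0,0,0,0,0],"fingers":[8.5,8.5,8.5,8.5,8.5,8.5,8.5,8.5,8.5,8.5]}'
python3 -c "
from h import *
plan([500,-330,260]);plan([510,0,260])"
```

```text
clock: 0.98
eef_pos: [477.8, 446.8, 256.3]
tool_rot: [-3.141, 0.0, 2.919]
force: [0.2, 0.6, 0.2]
width: 85.2
now [477.8 446.8 256.3] rot [-1.7997e+02  2.0000e-02  1.6723e+02] w 85.2 F [0.2 0.6 0.2] t 0.98 q [-0.82  0.63  0.04  1.5  -0.03  1.    0.58]
tool cm [-19.33 -75.26  -0.31]
now [477.8 446.8 256.3] rot [-1.7997e+02  2.0000e-02  1.6723e+02] w 85.2 F [0.2 0.6 0.2] t 0.98 q [-0.82  0.63  0.04  1.5  -0.03  1.    0.58]
tool cm [-13.02 -42.86  -0.34]
```

```bash
python3 -m inch '{"travel":[[-1.0,-2.5,0],[-2.5,-6,0],[-4.2,-9.5,0],[-5.9,-13,0],[-7.6,-16.8,0],[-9.3,-20.6,0],[-11.0,-24.4,0],[-12.5,-28,0],[-13.7,-30.5,0],[-14.6,-32.2,0]],"twist":[0,0,0,0,0,0,0,0,0,0],"fingers":[8.5,8.5,8.5,8.5,8.5,8.5,8.5,8.5,8.5,8.5]}'
python3 -c "
from h import *
grab('wrist','w1')
plan([515,-330,270])"
```

```text
clock: 1.82
eef_pos: [547.0, 97.2, 256.4]
tool_rot: [-3.139, 0.0, 2.914]
force: [-0.0, 1.0, 0.4]
width: 85.0
now [548.2  93.6 256.5] rot [-1.7972e+02  1.2000e-01  1.6673e+02] w 84.9 F [ 1.3 -2.9 -0.7] t 1.87 q [-0.26  0.49  0.05  1.78 -0.02  0.87  1.14]
tool cm [ -6.49 -41.99  -1.13]
```

View pics/w1.png

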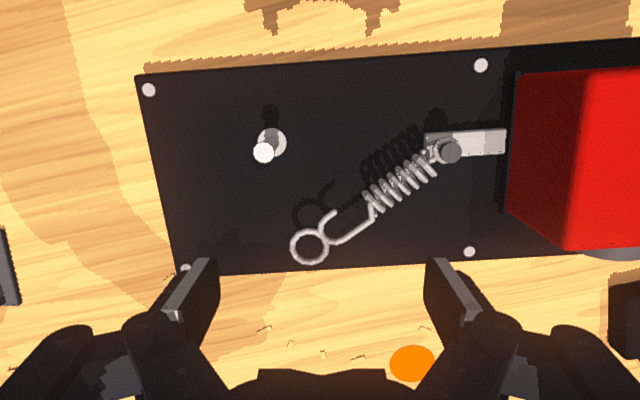

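The wrist view shows the post head at (264,152), the ring at (309,246) and the pivot cap at (449,151). The arm was still settling, so I'll take it again.

```bash
python3 -c "
from h import *
grab('wrist','w2')
f=cv2.imread('pics/w2.png');cv2.imwrite('pics/c_w2.png',cv2.resize(f[120:280,240:480],None,fx=3,fy=3,interpolation=cv2.INTER_CUBIC))
plan([515,-330,270])"
```

```text
now [547.6  96.6 256.4] rot [-1.7982e+02  7.0000e-02  1.6680e+02] w 85.1 F [-1.   0.5 -0.2] t 1.92 q [-0.26  0.49  0.05  1.78 -0.02  0.87  1.14]
tool cm [ -6.56 -42.28  -1.22]
```

View pics/c_w2.png

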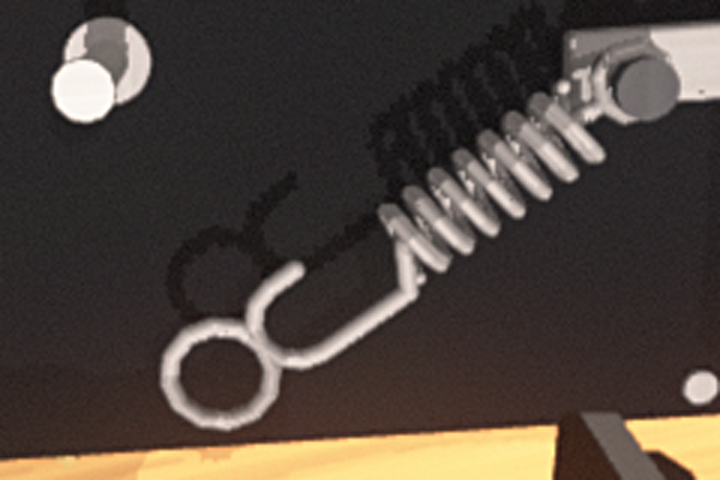

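```bash
python3 -c "
from h import *
w=load('w2');t=load('top0');s=load('side0')
c=lambda u,v:(240+(u+.5)/3-.5,120+(v+.5)/3-.5)
for n,u,v,z in (('ring',221,375,60),('post',83,91,80),('pivcap',645,90,70),('piveye',632,83,60),('postfoot',107,60,26)): print(n,onz(w,*c(u,v),z).round(1))
ring=tri((w,*c(221,375)),(t,251.8,160.8),(s,204.4,247.1));print(ring)
print(tri((w,*c(83,91)),(t,254.5,195.3),(s,242.8,258)))
print(tri((w,*c(645,90)),(t,200.3,181.2),(s,169.7,303.4)))
for a,b,n in ((437,268,''),(600,158,''),(380,208,''),(545,97,'')): print(onz(w,*c(a,b),60).round(1))
"
```

```text
ring [618.3  67.4  60. ]
post [515.5  53.4  80. ]
pivcap [553.8 209.   70. ]
piveye [553.5 208.8  60. ]
postfoot [515.3  53.1  26. ]
[618.50059269  66.88531692  58.12308489]
[515.48650666  52.71972875  76.23006365]
[554.08883968 207.39102512  70.04390547]
[597.9 142.2  60. ]
[574.1 196.5  60. ]
[574.5 128.5  60. ]
[551.7 183.1  60. ]
```

```bash
python3 -m inch '{"travel":[[-0.6,-2,-0.3],[-1.6,-5.5,-0.8],[-2.7,-9.4,-1.3],[-3.8,-13.2,-1.8],[-4.9,-17,-2.3],[-6.0,-20.8,-2.8],[-7.1,-24.6,-3.2],[-8.2,-28.4,-3.4],[-9.3,-32.2,-3.4],[-10.4,-36,-3.4]],"twist":[1,3,5,7,9,11,13,14,15,15],"fingers":[8.5,8.5,8.5,8.5,8.5,8.5,8.5,8.5,8.5,8.5]}'
python3 -c "
from h import *
plan([569,-334,290])"
```

```text
clock: 2.75
eef_pos: [568.9, -272.2, 290.5]
tool_rot: [3.141, -0.0, 2.658]
force: [0.4, 1.0, -0.6]
width: 84.9
now [ 568.9 -272.2  290.5] rot [179.98  -0.   152.3 ] w 84.9 F [ 0.4  1.  -0.6] t 2.75 q [ 0.32  0.57  0.14  1.54 -0.09  1.04  1.57]
tool cm [-2.89 -5.47  0.04]
```

```bash
python3 -m inch '{"travel":[[-0.6,-1,0],[-1.4,-2.5,0],[-2.2,-4,0],[-2.7,-5,0],[-2.9,-5.4,0],[-2.9,-5.4,0],[-2.9,-5.4,0],[-2.9,-5.4,0],[-2.9,-5.4,0],[-2.9,-5.4,0]],"twist":[0,0,0,0,0,0,0,0,0,0],"fingers":[8.5,8.5,8.5,8.5,8.5,8.5,8.5,8.5,8.5,8.5]}'
python3 -c "
from h import *
grab('wrist','w3')
f=cv2.imread('pics/w3.png');cv2.imwrite('pics/c_w3.png',cv2.resize(f[80:340,200:460],None,fx=2,fy=2,interpolation=cv2.INTER_CUBIC))
plan([569,-334,290])"
```

```text
clock: 3.58
eef_pos: [570.1, -331.0, 290.4]
tool_rot: [3.141, -0.0, 2.659]
force: [0.1, 0.8, -0.2]
width: 84.8
now [ 570.  -331.2  290.4] rot [179.98  -0.   152.36] w 85.1 F [0.8 0.1 0. ] t 3.63 q [ 0.4   0.62  0.14  1.45 -0.09  1.08  1.65]
tool cm [-0.04 -0.29  0.04]
```

View pics/w3.png

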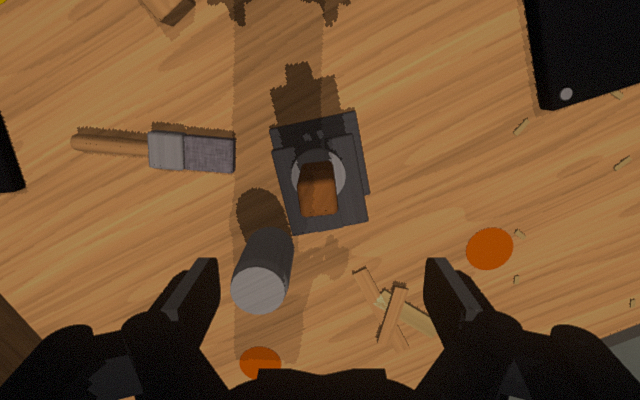

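View pics/c_w3.png

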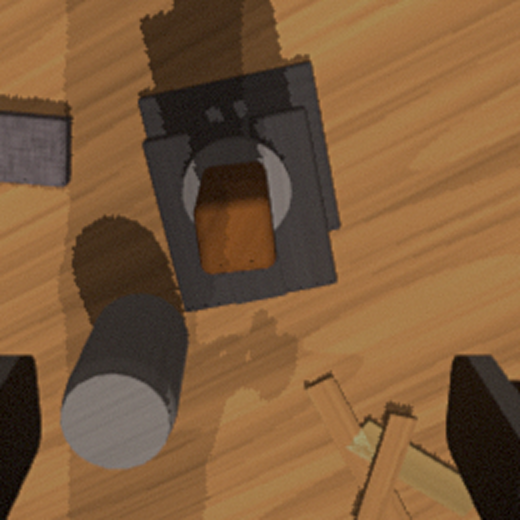

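```bash
python3 -c "
from h import *
w=load('w3')
c=lambda u,v:(200+(u+.5)/2-.5,80+(v+.5)/2-.5)
P=[onz(w,*c(*p),100)[:2] for p in ((188,310),(337,281),(305,108),(145,143))]
for p in P: print(p.round(1))
for i in range(4):
  d=P[(i+1)%4]-P[i];print(np.hypot(*d).round(1),np.degrees(np.arctan2(d[1],d[0])).round(1))
ce=np.mean(P,0);print('plate centre',ce)
H=[onz(w,*c(*p),170)[:2] for p in ((200,206),(269,203),(275,266),(206,273))]
for i in range(4):
  d=H[(i+1)%4]-H[i];print('h',np.hypot(*d).round(1),np.degrees(np.arctan2(d[1],d[0])).round(1))
print(np.mean(H,0))
# collar: top z=106 ellipse left edge 183, right edge 292
print(onz(w,*c(183,188),106),onz(w,*c(292,186),106))
print('tin',onz(w,*c(116,421),100))
"
```

```text
[ 611.5 -382.7]
[ 630.9 -314. ]
[ 551.8 -291.8]
[ 532.9 -360.7]
71.4 74.2
82.1 164.3
71.5 -105.3
81.6 -15.6
plate centre [ 581.76233939 -337.28578276]
h 24.0 64.9
h 23.5 -21.8
h 24.9 -111.5
h 25.0 156.2
[ 570.12818892 -333.87849863]
[ 557.32289057 -354.67129336  106.        ] [ 578.72256657 -311.90729763  106.        ]
tin [ 647.50866099 -443.69774113  100.        ]
```

```bash
python3 -m inch '{"travel":[[-0.07,-0.24,1.5],[-0.07,-0.24,4],[-0.07,-0.24,7],[-0.07,-0.24,10],[-0.07,-0.24,12.5],[-0.07,-0.24,14.2],[-0.07,-0.24,15.1],[-0.07,-0.24,15.1],[-0.07,-0.24,15.1],[-0.07,-0.24,15.1]],"twist":[-2,-4,-4.5,-4.5,-4.5,-4.5,-4.5,-4.5,-4.5,-4.5],"fingers":[8.5,8.5,8.5,8.5,8.5,8.5,8.5,8.5,6,5]}'
python3 -m inch '{"travel":[[0,0,0],[0,0,0],[0,0,0],[0,0,0],[0,0,0],[0,0,0],[0,0,0],[0,0,0],[0,0,0],[0,0,0]],"twist":[0,0,0,0,0,0,0,0,0,0],"fingers":[4,3,2,1,0,0,0,0,0,0]}'
python3 -c "
from h import *
plan(None);grab('side','s4');grab('wrist','w4');plan(None)"
```

```text
clock: 4.47
eef_pos: [570.2, -335.0, 140.8]
tool_rot: [-3.141, 0.003, 2.737]
force: [0.2, 0.3, 0.2]
width: 63.3
clock: 5.3
eef_pos: [569.9, -334.9, 140.6]
tool_rot: [-3.141, 0.002, 2.737]
force: [-0.9, 0.9, 5.6]
width: 27.8
now [ 569.9 -334.9  140.6] rot [-1.7999e+02  1.2000e-01  1.5679e+02] w 27.8 F [-0.9  0.9  5.6] t 5.3 q [ 0.43  0.78  0.1   1.59 -0.1   0.78  1.74]
now [ 569.9 -334.9  140.6] rot [-1.7999e+02  1.2000e-01  1.5679e+02] w 27.2 F [-1.7  1.9  6.2] t 5.4 q [ 0.43  0.78  0.1   1.59 -0.1   0.78  1.74]
```

View pics/s4.png

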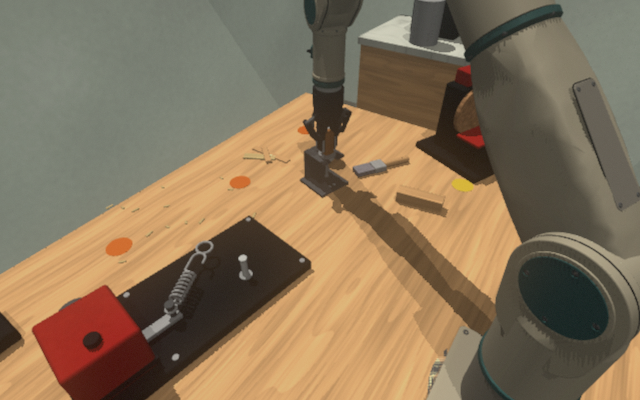

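View pics/w4.png

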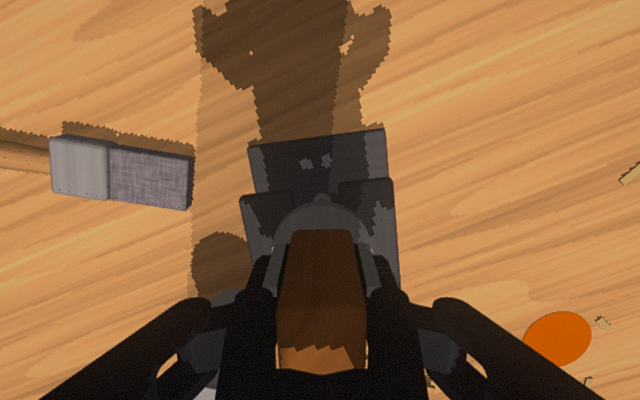

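The handle is gripped at a width of 27.5 mm, and the puller is still seated in the rack. Next I lift it straight up.

```bash
python3 -m inch '{"travel":[[0,0,-0.3],[0,0,-1.2],[0,0,-2.5],[0,0,-4],[0,0,-5.5],[0,0,-7],[0,0,-8.5],[0,0,-9.5],[0,0,-10],[0,0,-10]],"twist":[0,0,0,0,0,0,0,0,0,0],"fingers":[0,0,0,0,0,0,0,0,0,0]}'
python3 -c "
from h import *
grab('side','s5');grab('wrist','w5');plan([618.4,67.4,240])
f=cv2.imread('pics/s5.png');cv2.imwrite('pics/c_s5.png',cv2.resize(f[60:220,230:430],None,fx=4,fy=4,interpolation=cv2.INTER_CUBIC))"
```

```text
clock: 6.23
eef_pos: [569.8, -334.9, 241.0]
tool_rot: [-3.141, 0.003, 2.736]
force: [-0.1, -0.8, -2.9]
width: 27.6
now [ 568.9 -334.3  238.9] rot [ 1.7999e+02 -5.0000e-02  1.5679e+02] w 27.3 F [-0.3  0.3 -2.6] t 6.33 q [ 0.42  0.66  0.12  1.51 -0.09  0.98  1.73]
tool cm [11.28 38.87 -0.1 ]
```

View pics/c_s5.png

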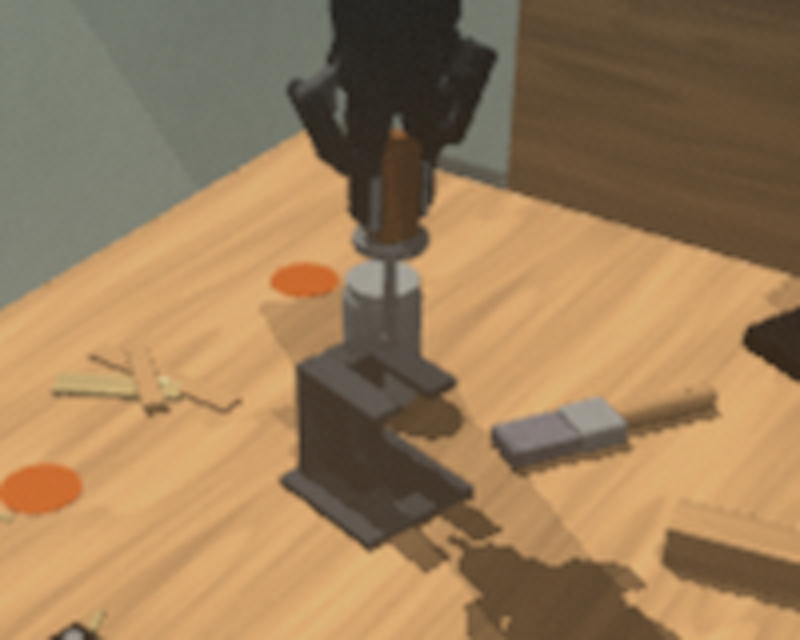

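View pics/w5.png

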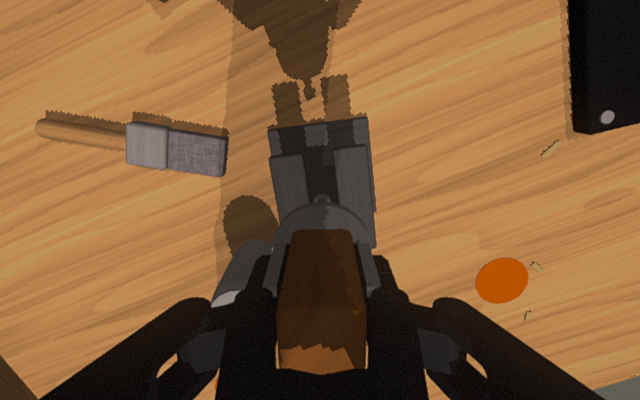

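```bash
python3 -m inch '{"travel":[[0.5,1.5,0],[1.3,4.5,0],[2.3,8,0],[3.3,11.5,0],[4.4,15,0],[5.5,19,0],[6.6,23,0],[7.7,26.5,0],[8.7,30,0],[9.6,33,0]],"twist":[0,-1,-2,-3,-4,-5,-6,-7,-8,-9],"fingers":[0,0,0,0,0,0,0,0,0,0]}'
python3 -c "
from h import *
w=load('w5');p,r=ray(w,322,197);z=239-110.6;print('tip rel TCP world',onz(w,322,197,z)-np.array([569.5,-334.6,z]))
plan([618.4,67.4,230])"
```

```text
clock: 7.17
eef_pos: [610.0, 11.3, 238.4]
tool_rot: [3.14, -0.002, 2.897]
force: [0.8, 0.6, -2.7]
width: 27.2
tip rel TCP world [-2.71359291  0.96603877  0.        ]
now [610.   11.3 238.4] rot [ 1.7993e+02 -1.4000e-01  1.6601e+02] w 27.2 F [ 0.8  0.6 -2.7] t 7.17 q [-0.11  0.59  0.08  1.65 -0.06  0.9   1.31]
tool cm [0.54 5.64 0.85]
```

```bash
python3 -m inch '{"travel":[[0.1,1.5,0.3],[0.2,3,1],[0.4,4.3,1.8],[0.5,5.2,2.6],[0.5,5.6,3.4],[0.5,5.6,3.8],[0.5,5.6,3.8],[0.5,5.6,3.8],[0.5,5.6,3.8],[0.5,5.6,3.8]],"twist":[0,0,0,0,0,0,0,0,0,0],"fingers":[0,0,0,0,0,0,0,0,0,0]}'
python3 -c "
from h import *
grab('side','s6');grab('wrist','w6');plan([618.4,67.4,148])
f=cv2.imread('pics/s6.png');cv2.imwrite('pics/c_s6.png',cv2.resize(f[150:350,120:320],None,fx=3,fy=3,interpolation=cv2.INTER_CUBIC))"
```

```text
clock: 8.0
eef_pos: [620.3, 61.1, 201.8]
tool_rot: [-3.142, 0.001, 2.892]
force: [0.4, 0.9, -1.6]
width: 27.4
now [620.2  61.6 201.8] rot [1.7999e+02 5.0000e-02 1.6574e+02] w 27.8 F [-0.4  0.6 -2.2] t 8.1 q [-0.19  0.65  0.08  1.65 -0.06  0.84  1.23]
tool cm [0.32 0.52 5.38]
```

View pics/c_s6.png

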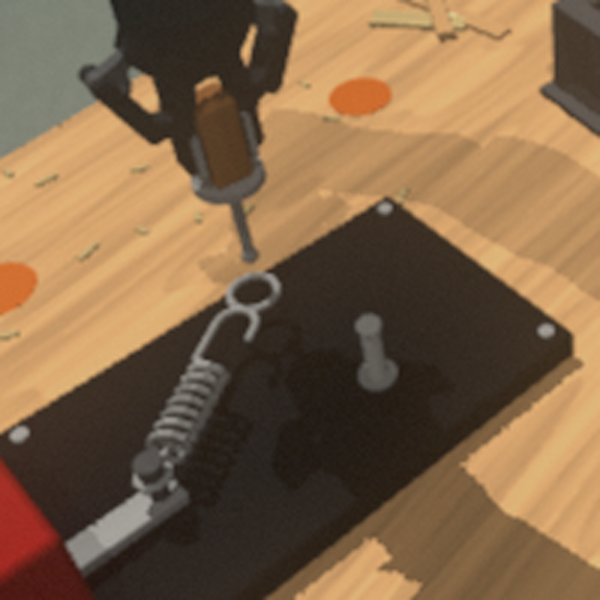

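View pics/w6.png

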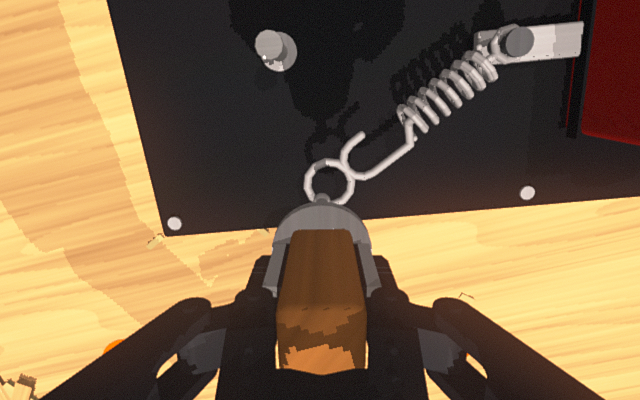

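```bash
python3 -c "
from h import *
s=load('s6');w=load('w6')
for z in (161,91.2): 
  u,v=proj(s,[620.2,61.6,z]);print('side crop px',(u-120)*3,(v-150)*3)
print('wrist tip',proj(w,[620.2,61.6,91.2]))
print('ring wrist',onz(w,330,182,60))
a=(120+249/3,150+255/3); print(onz(s,*a,91.2)-[620.2,61.6,91.2], tri((s,*a),(w,322,201)))
"
```

```text
side crop px 228.63056496664774 179.5235783381789
side crop px 249.0169728617144 253.65253840315896
wrist tip (np.float64(322.5336507701047), np.float64(200.90279586782606))
ring wrist [617.21629894  68.3147738   60.        ]
[-1.00769627e+00  9.30621615e-01  4.26325641e-14] [620.99974659  61.19082919  89.07959923]
```

```bash
python3 -m inch '{"travel":[[0.2,0.3,0],[0.36,0.53,0],[0.36,0.53,0.3],[0.36,0.53,1],[0.36,0.53,2],[0.36,0.53,3],[0.36,0.53,4],[0.36,0.53,4.8],[0.36,0.53,5.2],[0.36,0.53,5.2]],"twist":[0,0,0,0,0,0,0,0,0,0],"fingers":[0,0,0,0,0,0,0,0,0,0]}'
python3 -c "
from h import *
grab('side','s7');grab('wrist','w7');plan([618,67.6,149])
f=cv2.imread('pics/s7.png');cv2.imwrite('pics/c_s7.png',cv2.resize(f[190:320,140:280],None,fx=4,fy=4,interpolation=cv2.INTER_CUBIC))"
```

```text
clock: 8.93
eef_pos: [616.9, 68.0, 147.6]
tool_rot: [-3.141, -0.003, 2.894]
force: [-0.7, 0.7, -1.7]
width: 27.0
now [617.9  68.1 149.1] rot [-180.     -0.    165.79] w 27.2 F [-0.3 -0.3 -2.2] t 9.03 q [-0.2   0.72  0.07  1.7  -0.07  0.73  1.23]
tool cm [-0.02 -0.05  0.01]
```

View pics/c_s7.png

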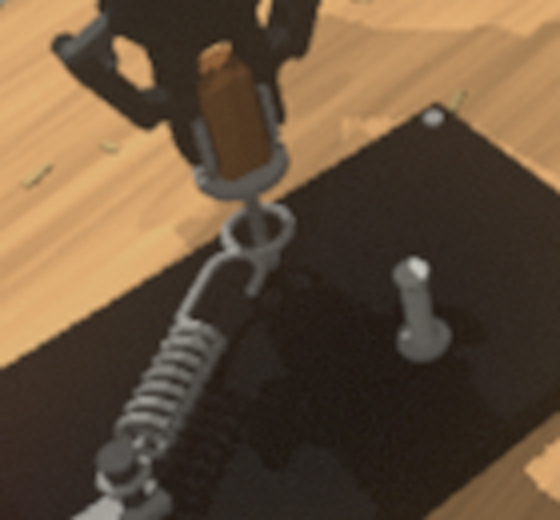

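View pics/w7.png

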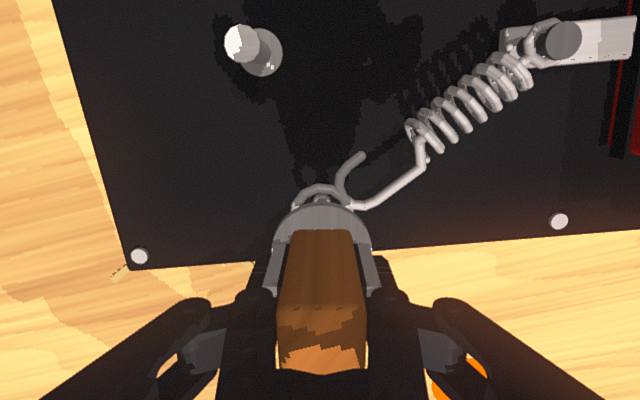

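The prong is through the ring. Now I pull outward along the spring's line, to about 66 mm of stretch.

```bash
python3 -m inch '{"travel":[[-0.3,-0.4,0],[-0.8,-1.0,0],[-1.4,-1.7,0],[-2.0,-2.5,0],[-2.6,-3.2,0],[-3.2,-3.9,0],[-3.7,-4.6,0],[-4.2,-5.2,0],[-4.6,-5.7,0],[-4.86,-6.0,0]],"twist":[-1,-3,-5,-7,-9,-11,-13,-15,-17,-18],"fingers":[0,0,0,0,0,0,0,0,0,0]}'
python3 -c "
from h import *
grab('side','s8');grab('wrist','w8');plan([650.3,-2.1,149])
f=cv2.imread('pics/s8.png');cv2.imwrite('pics/c_s8.png',cv2.resize(f[190:320,140:280],None,fx=4,fy=4,interpolation=cv2.INTER_CUBIC))"
```

```text
clock: 9.87
eef_pos: [648.7, 1.8, 149.4]
tool_rot: [3.135, -0.003, -3.072]
force: [-3.7, 8.0, -0.1]
width: 27.5
now [648.7   1.7 149.4] rot [ 1.7964e+02 -1.7000e-01 -1.7610e+02] w 27.7 F [-3.5  8.6 -0.2] t 9.97 q [-0.02  0.75 -0.03  1.61  0.02  0.78  1.58]
tool cm [-0.13 -0.39  0.04]
```

View pics/c_s8.png

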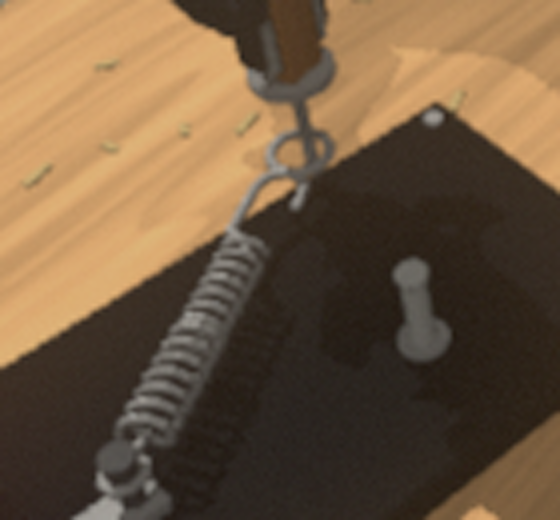

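View pics/w8.png

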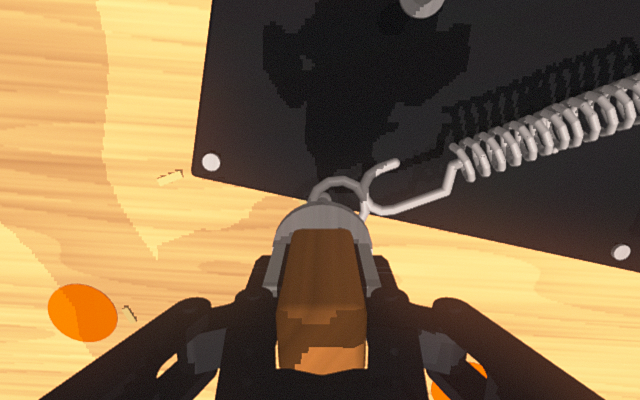

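```bash
python3 -c "
from h import *
M=R.from_euler('xyz',[180,0,-176.1],degrees=True).as_matrix()
P=np.array([553.7,208.8]);C=np.array([650.3,-2.1])
for a in (-65.4,-67,-69,-71,-73,-75,-77.5,-80,-82.5,-85,-87,-90,-92,-94,-96,-98,-100,-101.5,-102.8,-103.8):
  q=P+234*np.array([np.cos(np.radians(a)),np.sin(np.radians(a))]);d=M.T@np.r_[q-C,0]/10;print(a,d.round(2)[:2],q.round(1))
"
```

```text
-65.4 [-0.07 -0.19] [651.1  -4. ]
-67 [ 0.55 -0.41] [645.1  -6.6]
-69 [ 1.32 -0.67] [637.6  -9.7]
-71 [ 2.11 -0.89] [629.9 -12.5]
-73 [ 2.9  -1.09] [622.1 -15. ]
-75 [ 3.7  -1.26] [614.3 -17.2]
-77.5 [ 4.7  -1.44] [604.3 -19.7]
-80 [ 5.72 -1.57] [594.3 -21.6]
-82.5 [ 6.73 -1.66] [584.2 -23.2]
-85 [ 7.75 -1.7 ] [574.1 -24.3]
-87 [ 8.57 -1.7 ] [565.9 -24.9]
-90 [ 9.79 -1.65] [553.7 -25.2]
-92 [10.61 -1.58] [545.5 -25.1]
-94 [11.42 -1.48] [537.4 -24.6]
-96 [12.23 -1.35] [529.2 -23.9]
-98 [13.03 -1.2 ] [521.1 -22.9]
-100 [13.82 -1.02] [513.1 -21.6]
-101.5 [14.42 -0.86] [507.  -20.5]
-102.8 [14.93 -0.71] [501.9 -19.4]
-103.8 [15.32 -0.59] [497.9 -18.4]
```

```bash
python3 -m inch '{"travel":[[-0.05,-0.2,0],[0.5,-0.4,0],[1.3,-0.67,0],[2.1,-0.89,0],[2.9,-1.09,0],[3.7,-1.26,0],[4.7,-1.44,0],[5.7,-1.57,0],[6.7,-1.66,0],[7.5,-1.7,0]],"twist":[0,1,2,3,4,5,6,7,8,9],"fingers":[0,0,0,0,0,0,0,0,0,0]}'
python3 -c "
from h import *
grab('wrist','w9');plan([574,-24.3,149])
M=R.from_euler('xyz',[180,0,174.9],degrees=True).as_matrix()
P=np.array([553.7,208.8]);C=P+234*np.array([np.cos(np.radians(-84.4)),np.sin(np.radians(-84.4))])
for a in (-84.4,-86,-88,-90,-92,-94,-96,-98,-100,-102):
  q=P+234*np.array([np.cos(np.radians(a)),np.sin(np.radians(a))]);d=M.T@np.r_[q-C,0]/10;print(a,d.round(2)[:2],q.round(1))
"
```

```text
clock: 10.8
eef_pos: [575.6, -19.3, 149.8]
tool_rot: [3.136, -0.001, 3.053]
force: [-0.8, 8.5, -1.6]
width: 27.3
now [573.8 -19.5 149.7] rot [179.68  -0.2  174.85] w 27.6 F [-3.4  8.7 -1.8] t 10.85 q [-0.02  0.66  0.01  1.83 -0.02  0.66  1.48]
tool cm [-0.06 -0.48  0.07]
-84.4 [0. 0.] [576.5 -24.1]
-86 [ 0.64 -0.11] [570.  -24.6]
-88 [ 1.45 -0.23] [561.9 -25.1]
-90 [ 2.26 -0.31] [553.7 -25.2]
-92 [ 3.08 -0.37] [545.5 -25.1]
-94 [ 3.9 -0.4] [537.4 -24.6]
-96 [ 4.71 -0.4 ] [529.2 -23.9]
-98 [ 5.53 -0.38] [521.1 -22.9]
-100 [ 6.34 -0.32] [513.1 -21.6]
-102 [ 7.16 -0.24] [505.  -20.1]
```

View pics/w9.png

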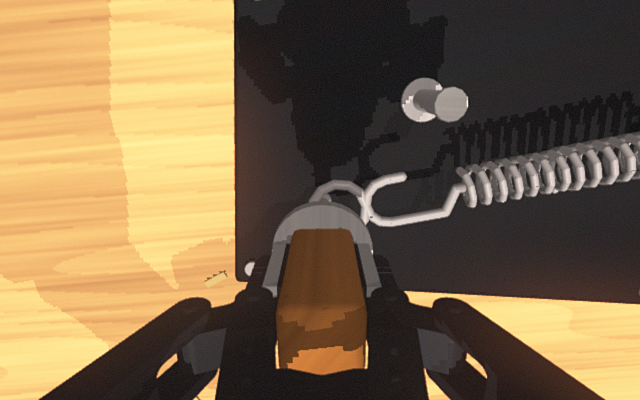

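The short-leg tip at (404,177) will clear the post head at (452,104). The arc continues.

```bash
python3 -m inch '{"travel":[[0.4,-0.1,0],[1.2,-0.2,0],[2.0,-0.3,0],[2.8,-0.35,0],[3.6,-0.4,0],[4.4,-0.4,0],[5.1,-0.4,0],[5.7,-0.38,0],[6.2,-0.33,0],[6.6,-0.3,0]],"twist":[0,1,2,3,4,5,6,7,8,9],"fingers":[0,0,0,0,0,0,0,0,0,0]}'
python3 -c "
from h import *
grab('wrist','w10');grab('side','s10');plan([497.9,-18.4,149])
f=cv2.imread('pics/s10.png');cv2.imwrite('pics/c_s10.png',cv2.resize(f[190:320,140:300],None,fx=4,fy=4,interpolation=cv2.INTER_CUBIC))
"
```

```text
clock: 11.68
eef_pos: [511.9, -16.8, 150.2]
tool_rot: [3.136, 0.003, 2.896]
force: [1.1, 9.7, -2.9]
width: 27.0
now [511.6 -16.8 150.2] rot [1.7968e+02 1.1000e-01 1.6597e+02] w 27.3 F [ 1.6  8.1 -2.3] t 11.78 q [-0.05  0.59  0.05  2.   -0.06  0.55  1.37]
tool cm [ 1.29 -0.49  0.12]
```

View pics/w10.png

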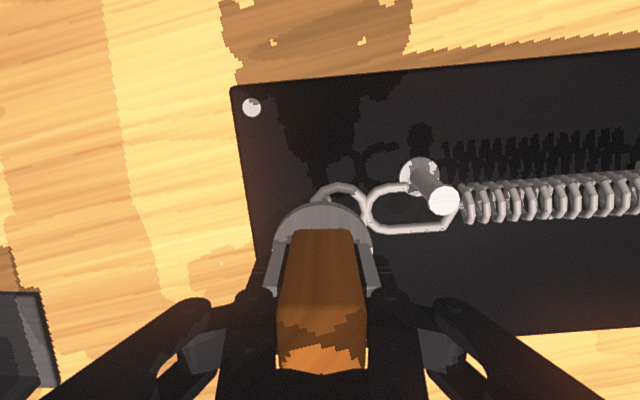

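View pics/c_s10.png

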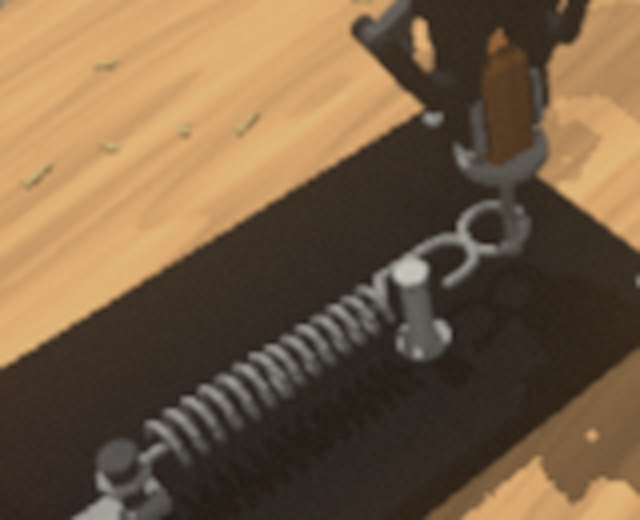

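```bash
python3 -m inch '{"travel":[[0.2,0,0],[0.5,0,0],[0.8,0,0],[1.1,0,0],[1.3,-0.02,0],[1.45,-0.04,0],[1.45,-0.04,0],[1.45,-0.04,0],[1.45,-0.04,0],[1.45,-0.04,0]],"twist":[0,0,0,0,0,0,0,0,0,0],"fingers":[0,0,0,0,0,0,0,0,0,0]}'
python3 -c "
from h import *
grab('wrist','w11');plan([497.9,-18.4,149])
w=load('w11');print(proj(w,[515.4,53.2,60]),proj(w,[515.4,53.2,80]))
f=cv2.imread('pics/w11.png');cv2.imwrite('pics/c_w11.png',cv2.resize(f[130:280,270:520],None,fx=3,fy=3,interpolation=cv2.INTER_CUBIC))
"
```

```text
clock: 12.62
eef_pos: [498.7, -13.9, 150.3]
tool_rot: [3.136, 0.004, 2.897]
force: [1.4, 8.7, -3.4]
width: 27.7
now [498.6 -13.9 150.3] rot [179.68   0.22 165.98] w 27.6 F [ 1.8  9.8 -3.1] t 12.67 q [-0.06  0.58  0.05  2.04 -0.06  0.52  1.36]
tool cm [-0.03 -0.45  0.13]
(np.float64(432.1406373388077), np.float64(210.8728326683984)) (np.float64(442.79509896154593), np.float64(223.17549838714154))
```

View pics/c_w11.png

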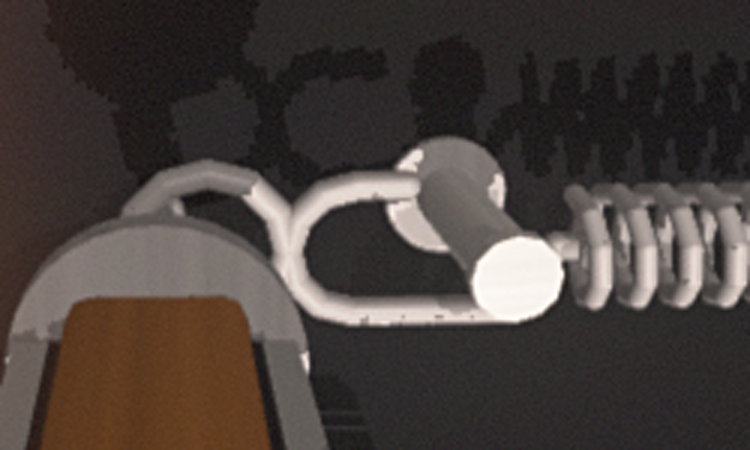

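The post is centred between the hook legs. Now I ease back toward the pivot.

```bash
python3 -m inch '{"travel":[[0,0.2,0],[0,0.6,0],[0,1.0,0],[0,1.4,0],[0,1.8,0],[0,2.2,0],[0,2.5,0],[0,2.8,0],[0,3.0,0],[0,3.2,0]],"twist":[0,0,0,0,0,0,0,0,0,0],"fingers":[0,0,0,0,0,0,0,0,0,0]}'
python3 -c "
from h import *
grab('wrist','w12');plan(np.array([553.7,208.8,150])-187.2*np.array([.239,.971,0]))
f=cv2.imread('pics/w12.png');cv2.imwrite('pics/c_w12.png',cv2.resize(f[130:280,270:520],None,fx=3,fy=3,interpolation=cv2.INTER_CUBIC))
"
```

```text
clock: 13.5
eef_pos: [506.0, 15.9, 150.3]
tool_rot: [3.137, 0.003, 2.896]
force: [1.9, 6.1, -2.6]
width: 27.3
now [506.1  16.4 150.2] rot [179.75   0.19 165.96] w 27.3 F [ 1.4  5.9 -3.5] t 13.55 q [-0.12  0.58  0.06  2.02 -0.07  0.53  1.31]
tool cm [-0.01  1.1   0.03]
```

View pics/c_w12.png

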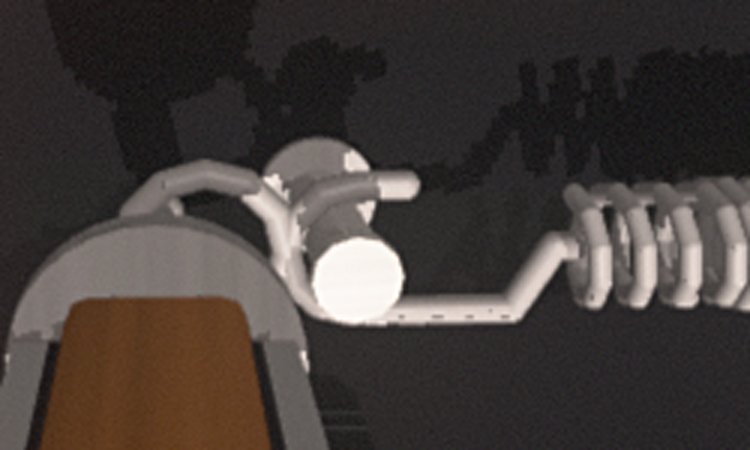

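```bash
python3 -m inch '{"travel":[[0,0.1,0],[0,0.25,0],[0,0.4,0],[0,0.55,0],[0,0.7,0],[0,0.85,0],[0,1.0,0],[0,1.15,0],[0,1.3,0],[0,1.3,0]],"twist":[0,0,0,0,0,0,0,0,0,0],"fingers":[0,0,0,0,0,0,0,0,0,0]}'
python3 -c "
from h import *
grab('wrist','w13');grab('side','s13');plan(np.array([553.7,208.8,150])-187.2*np.array([.239,.971,0]))
f=cv2.imread('pics/w13.png');cv2.imwrite('pics/c_w13.png',cv2.resize(f[130:280,270:520],None,fx=3,fy=3,interpolation=cv2.INTER_CUBIC))
f=cv2.imread('pics/s13.png');cv2.imwrite('pics/c_s13.png',cv2.resize(f[190:320,140:300],None,fx=4,fy=4,interpolation=cv2.INTER_CUBIC))
"
```

```text
clock: 14.38
eef_pos: [507.3, 26.3, 149.3]
tool_rot: [3.142, -0.0, 2.894]
force: [0.7, -0.3, -1.4]
width: 27.5
now [507.3  25.9 149.2] rot [-1.7999e+02 -1.0000e-02  1.6580e+02] w 26.9 F [ 0.2  0.8 -1.9] t 14.48 q [-0.15  0.59  0.06  2.01 -0.07  0.54  1.29]
tool cm [-0.14  0.15 -0.08]
```

View pics/c_w13.png

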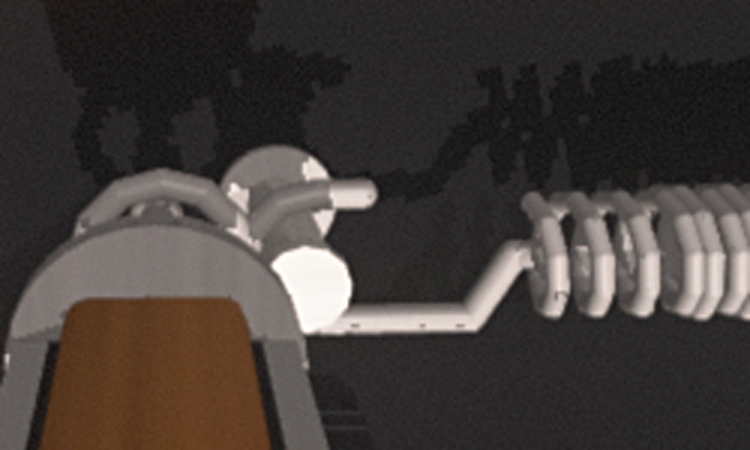

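View pics/c_s13.png

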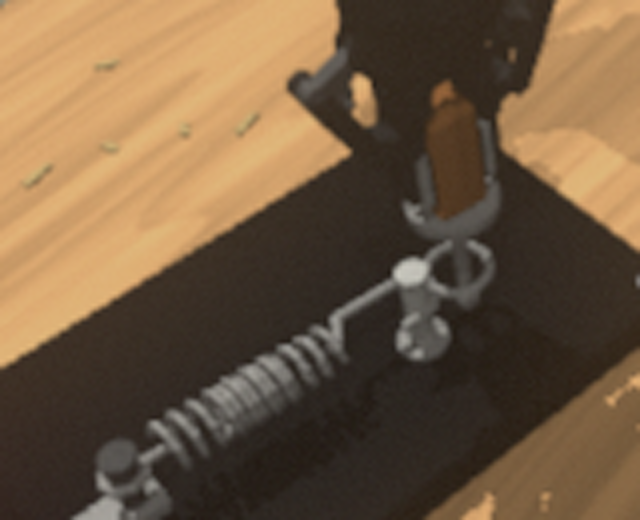

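Wrist force is about zero, the hook is seated on the post, and the prong hangs free inside the ring. Next I lift it out.

```bash
python3 -m inch '{"travel":[[-0.05,0.1,0],[-0.05,0.1,-0.3],[-0.05,0.1,-1],[-0.05,0.1,-2],[-0.05,0.1,-3],[-0.05,0.1,-4.2],[-0.05,0.1,-5.6],[-0.05,0.1,-7],[-0.05,0.1,-8.4],[-0.05,0.1,-9]],"twist":[0,0,0,0,0,0,0,0,0,0],"fingers":[0,0,0,0,0,0,0,0,0,0]}'
python3 -c "
from h import *
grab('wrist','w14');grab('side','s14');plan([569.9,-334.9,240])
f=cv2.imread('pics/s14.png');cv2.imwrite('pics/c_s14.png',cv2.resize(f[150:320,140:300],None,fx=3.5,fy=3.5,interpolation=cv2.INTER_CUBIC))
"
```

```text
clock: 15.32
eef_pos: [509.1, 26.8, 242.1]
tool_rot: [3.14, 0.004, 2.893]
force: [0.5, -0.1, -1.5]
width: 27.3
now [508.9  26.8 241.1] rot [179.93   0.19 165.79] w 27.3 F [-0.3  0.1 -2.4] t 15.42 q [-0.17  0.45  0.08  1.93 -0.05  0.77  1.27]
tool cm [-14.79 -33.57   0.11]
```

View pics/w14.png

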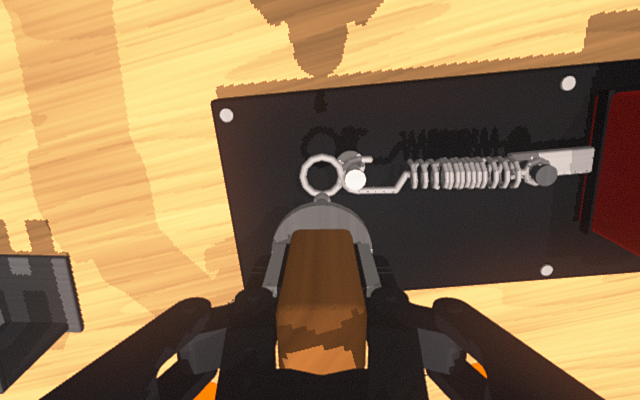

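View pics/c_s14.png

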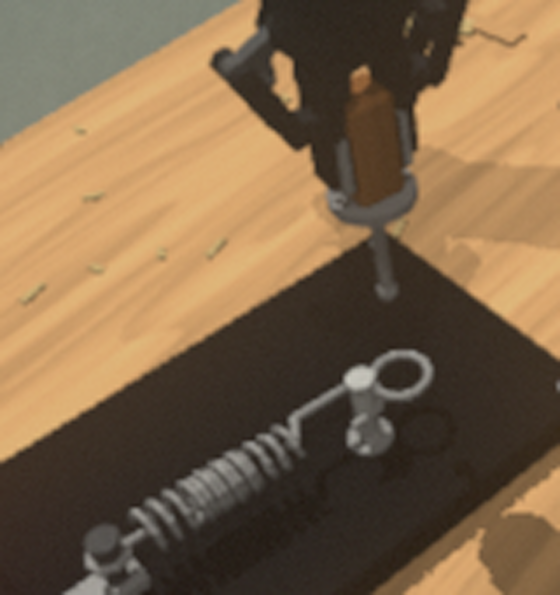

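The spring is held by the post alone and the puller is clear. Back to the rack.

```bash
python3 -m inch '{"travel":[[-0.6,-1.5,0],[-1.8,-4,0],[-3.2,-7.2,0],[-4.8,-10.8,0],[-6.4,-14.4,0],[-8,-18,0],[-9.6,-21.6,0],[-11.2,-25.2,0],[-12.6,-28.5,0],[-13.7,-31,0]],"twist":[0,1,2,3,4,5,6,7,8,9],"fingers":[0,0,0,0,0,0,0,0,0,0]}'
python3 -c "
from h import *
plan([569.9,-334.9,240])"
```

```text
clock: 16.25
eef_pos: [563.7, -311.4, 238.3]
tool_rot: [-3.14, -0.001, 2.733]
force: [1.0, -1.0, -2.9]
width: 27.3
now [ 563.7 -311.4  238.3] rot [-1.7989e+02 -5.0000e-02  1.5657e+02] w 27.3 F [ 1.  -1.  -2.9] t 16.25 q [ 0.38  0.64  0.13  1.56 -0.1   0.95  1.71]
tool cm [-1.51 -1.91 -0.17]
```

```bash
python3 -m inch '{"travel":[[-0.5,-1,0],[-1,-1.7,0],[-1.4,-2.2,0],[-1.48,-2.37,0],[-1.48,-2.37,0],[-1.48,-2.37,0],[-1.48,-2.37,0],[-1.48,-2.37,0],[-1.48,-2.37,0],[-1.48,-2.37,0]],"twist":[0,0,0,0,0,0,0,0,0,0],"fingers":[0,0,0,0,0,0,0,0,0,0]}'
python3 -c "
from h import *
grab('wrist','w15');grab('side','s15');plan([569.9,-334.9,240])
f=cv2.imread('pics/s15.png');cv2.imwrite('pics/c_s15.png',cv2.resize(f[60:220,230:430],None,fx=4,fy=4,interpolation=cv2.INTER_CUBIC))"
```

```text
clock: 17.08
eef_pos: [569.1, -334.6, 239.4]
tool_rot: [3.141, 0.0, 2.737]
force: [-0.0, 1.2, -2.1]
width: 27.2
now [ 569.  -334.9  239.4] rot [-180.     0.   156.8] w 27.8 F [-0.1  0.6 -2.2] t 17.18 q [ 0.41  0.66  0.13  1.51 -0.1   0.98  1.74]
tool cm [-0.08  0.03 -0.06]
```

View pics/w15.png

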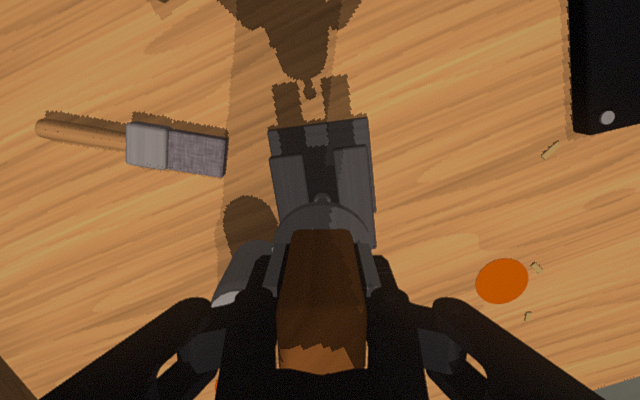

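View pics/c_s15.png

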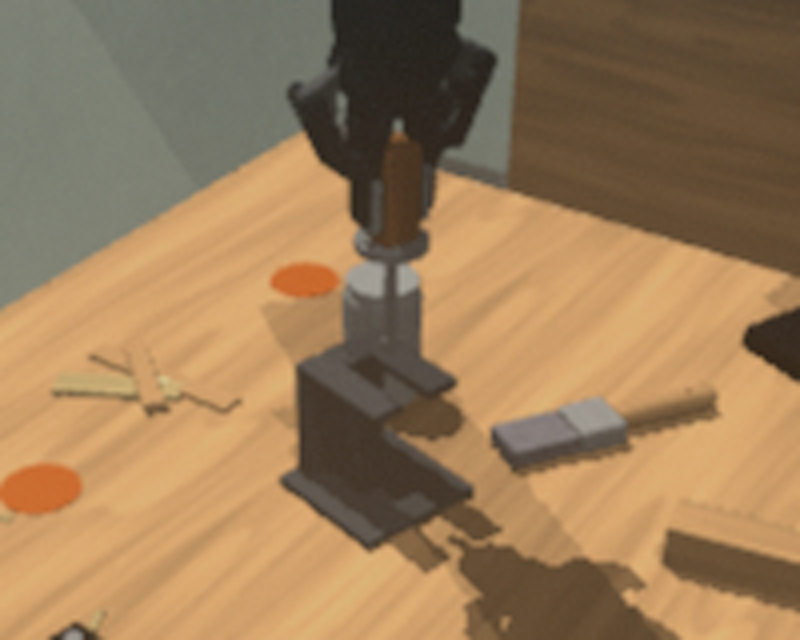

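The pose matches the lift-out view. I lower into the slot.

```bash
python3 -m inch '{"travel":[[-0.08,0,0.5],[-0.08,0,1.5],[-0.08,0,2.7],[-0.08,0,4],[-0.08,0,5.3],[-0.08,0,6.6],[-0.08,0,7.8],[-0.08,0,8.7],[-0.08,0,9.3],[-0.08,0,9.7]],"twist":[0,0,0,0,0,0,0,0,0,0],"fingers":[0,0,0,0,0,0,0,0,0,0]}'
python3 -c "
from h import *
grab('side','s16');plan([569.9,-334.9,140.6])
f=cv2.imread('pics/s16.png');cv2.imwrite('pics/c_s16.png',cv2.resize(f[60:220,230:430],None,fx=4,fy=4,interpolation=cv2.INTER_CUBIC))"
```

```text
clock: 18.02
eef_pos: [569.4, -335.1, 141.0]
tool_rot: [3.141, -0.001, 2.736]
force: [-0.0, 0.8, -1.7]
width: 27.7
now [ 569.5 -335.1  141. ] rot [ 1.7999e+02 -7.0000e-02  1.5679e+02] w 27.6 F [-0.2 -0.2 -2.2] t 18.07 q [ 0.42  0.78  0.11  1.59 -0.11  0.79  1.75]
tool cm [-0.03  0.04  0.04]
```

View pics/c_s16.png

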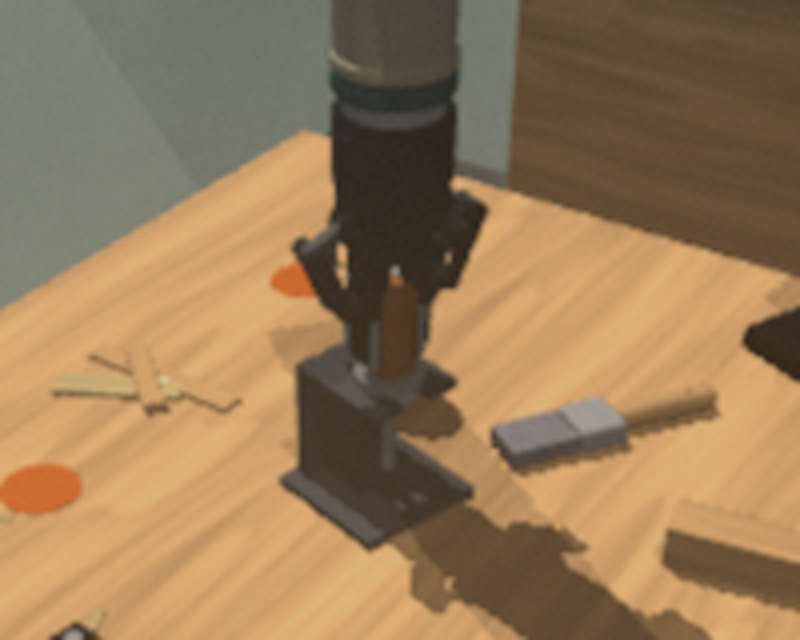

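```bash
python3 -m inch '{"travel":[[0,0,0.05],[0,0,0.1],[0,0,0.15],[0,0,0.2],[0,0,0.2],[0,0,0.2],[0,0,0.2],[0,0,0.2],[0,0,0.2],[0,0,0.2]],"twist":[0,0,0,0,0,0,0,0,0,0],"fingers":[0,0,0,0,0,0,0,0,0,0]}'
```

```text
clock: 18.9
eef_pos: [569.9, -335.4, 140.6]
tool_rot: [-3.142, 0.001, 2.736]
force: [-0.3, 0.8, 1.5]
width: 26.9
```

```bash
python3 -m inch '{"travel":[[0,0,0.05],[0,0,0.05],[0,0,0.05],[0,0,0.05],[0,0,0.05],[0,0,0.05],[0,0,0.05],[0,0,0.05],[0,0,0.05],[0,0,0.05]],"twist":[0,0,0,0,0,0,0,0,0,0],"fingers":[2.8,3.0,3.3,3.7,4.2,5,6,7,7,7]}'
python3 -m inch '{"travel":[[0,0,-0.5],[0,0,-1.5],[0,0,-3],[0,0,-5],[0,0,-7],[0,0,-9],[0,0,-11],[0,0,-13],[0,0,-14.5],[0,0,-15]],"twist":[0,0,0,0,0,0,0,0,0,0],"fingers":[7,7,7,7,7,7,7,7,7,7]}'
python3 -c "
from h import *
grab('side','s17');grab('wrist','w17');plan(None)
f=cv2.imread('pics/s17.png');cv2.imwrite('pics/c_s17.png',cv2.resize(f[60:220,230:430],None,fx=4,fy=4,interpolation=cv2.INTER_CUBIC))"
```

```text
clock: 19.73
eef_pos: [569.7, -335.3, 139.8]
tool_rot: [3.142, -0.0, 2.737]
force: [-0.3, -0.0, 0.1]
width: 69.9
clock: 20.57
eef_pos: [570.9, -336.2, 293.9]
tool_rot: [-3.141, 0.006, 2.736]
force: [0.5, 0.1, -0.1]
width: 70.0
now [ 570.2 -335.7  291.6] rot [-179.99    0.18  156.79] w 69.8 F [-0.   0.3  0.2] t 20.67 q [ 0.41  0.62  0.14  1.44 -0.09  1.09  1.73]
```

View pics/s17.png

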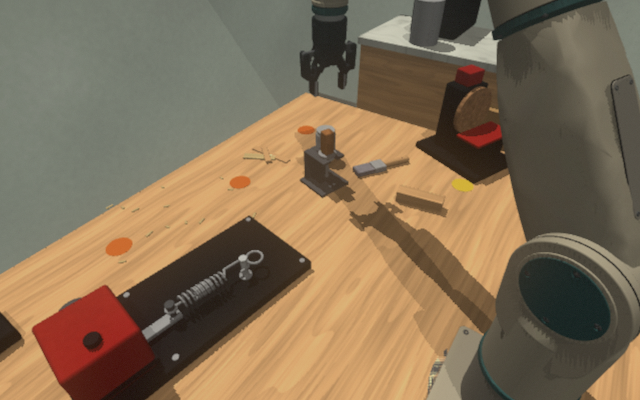

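View pics/c_s17.png

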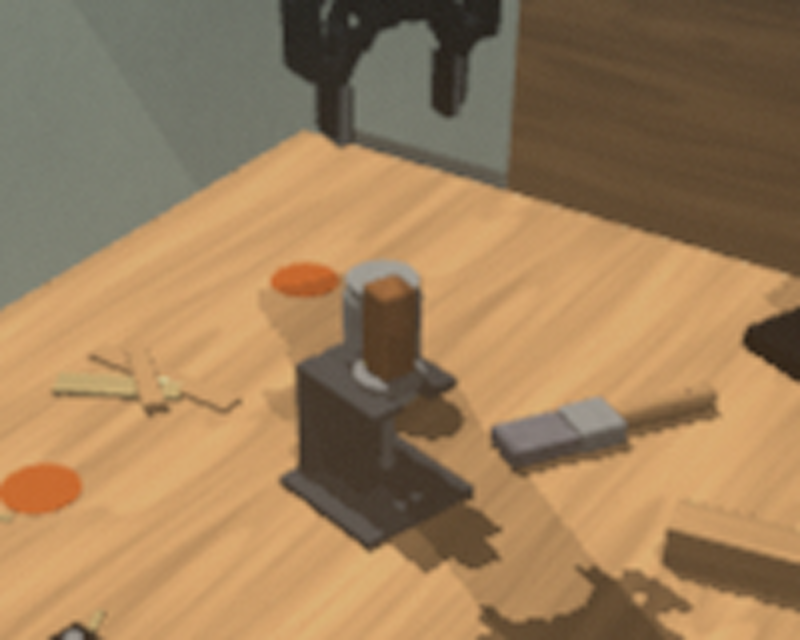

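View pics/w17.png

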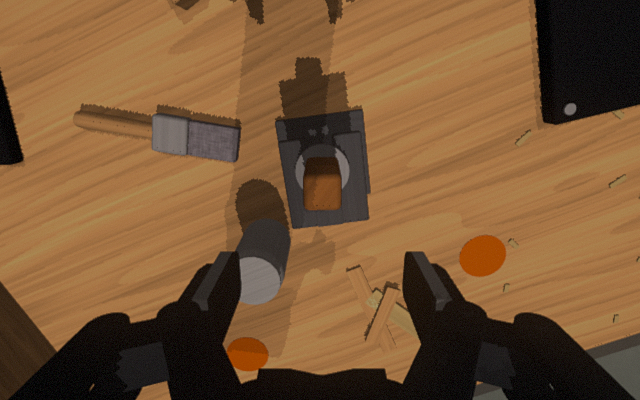

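The side view shows the puller upright in its slot with the handle at (327,140), and the hook on the post at (244,262). The brush, blank and tin look where they were. The gripper is well clear, so I hand in.

```bash
python3 -c "
from h import *
print(ctrl.finish_job())"
```

```text
the job is handed in; nothing more can be done
None
```

The spring is hooked on the anchor post and the puller is back in its rack slot. I handed the job in at about 20.7 s of the 59 s allowed; no verdict was reported.

I pulled the spring to about 62 mm of stretch at roughly 9 N, swung the hook round the post and eased it back slowly, with no snap.

**Last checks:**
- **Spring:** the wrist force was about zero with the prong still inside the ring, so the post alone holds the spring. After lifting the prong out, both the side and wrist views show the hook on the post.
- **Puller:** it stands upright in the slot with its collar on the rack plate.
- **Surroundings:** the brush, blank and oil tin look where they were, and the open gripper is about 15 cm above the puller, touching nothing.

The wrist force stayed around 10 N or less throughout, and none of my checks failed. One small disagreement: locating the post and spring ring from three cameras together put their heights 2 to 4 mm below the stated values. Their sideways positions agreed within about 1 mm.

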